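# Snap the cup chuck onto its three-ball base

### The arm

A 6-joint arm with a two-finger parallel gripper is mounted at the origin on the work surface; the furniture and walls round the work are solid. World frame = base frame: x ahead of the robot, y to its left, z up, the work surface at z = 0. Lengths are in mm, angles in rad, forces in N, time in s.
With the tool pointing down it reaches from about 350 to 975 mm from the base axis. Payload 7.1 kg.
Tool frame: the origin (TCP) lies on the centre line of the jaws, within the pads' length; the fingertips stand 14 mm ahead of it and the grasp point (between the pads) lies 5 mm behind it; x points along the fingers, z is the direction in which the jaws open and shut, and the axes are right-handed (so a half turn about x gives the same grasp; the last joint's range is limited). The gripper opens to 88 mm and grips with 3 to 60 N. Pads are 20 mm wide; open, the fingers measure 115 mm over their backs; the gripper's body (75 mm by 178 mm) begins 61 mm behind the grasp point.
Start: joints at [-1.315, 0.423, 1.63, -0, 1.089, -0.019], TCP at [169.615, -601.528, 236.675] pointing down, gripper open.
Joint ranges: [-3, 3], [-0.9, 2.11], [0.09, 2.58], [-1.31, 4.45], [0.11, 2.69], [-2.54, 2.54]. Speed limits (rad/s): [2.39, 2.39, 3.01, 3.14, 3.14, 3.14].

### API

Orientations are given as a rotation vector (axis times angle).
In Python, from workcell import ctrl gives the robot as it stands.
- The arm moves only by the tool servo_tool, never from a script. Its argument "plan" is a list that holds one entry, the list of rows, each a list of 7 numbers: the shift along the tool's x, y, z in cm, then the turn, a rotation vector about the tool's x, y, z in rad, then the finger opening in cm, from 0 to 8.78. A call has 1 to 8 rows; each row is the pose to reach, as a shift and turn from the pose commanded when the call began, along the tool's axes at that moment; what a row does not reach only later rows make up. A row lasts 1/12 s, in which the tool goes at most 41.7 mm and 7.16 degrees, less where a joint would pass 70% of its speed; a pose out of reach is approached as far as the arm can. A call with a gripper value outside its range is refused whole. The fingers move at their own pace and stop on an object; the grip force is fixed at half the most. Time passes only in rows, so rows that repeat a pose let the fingers close. It gives the time, the measured TCP pose, the force and the opening at its end, in the units of the state.
- ctrl.get_obs(): the state, without advancing time (a new reading comes with each control period).
- ctrl.get_image(name): name is "scene" or "top" or "wrist"; returns the picture (420x560x3 uint8, red, green, blue); there is no depth.
- ctrl.calibration(name): a dict with "K" (3x3 intrinsics, pixels), "view" (4x4, takes a point from world to camera coordinates). Camera axes: x right, y up, looking along -z (the intrinsics and any distortion apply to the point x, -y, -z); pixel columns grow to the right and rows downward; lengths in mm; the calibration is good to about 2 mm. A picture is of the moment at which its call begins: read the wrist's pose just before it. calibration takes no time and is no camera call; for the wrist camera it gives the pose at the moment of the call.
- ctrl.close_job(): hands the job in, once; it reports no verdict.
The state is a dict: "t": time; "qpos": joint angles; "qvel": joint speeds; "joint_torque": joint torques, N m; "ee_pos": TCP position; "orientation": TCP orientation; "ft_force": force on the tool from outside, world axes, zero at the start; "moment": the same for the moment, N m; "width": finger opening in mm.
Only numpy, scipy, OpenCV 4.12 (cv2) and the standard library are available. Lean on these libraries where they do the work, as an engineer would, in place of code of your own. Each camera call takes 0.05 s, during which the arm holds its last target.

### The job

Fetch the cup chuck, the three-armed aluminium plate with the orange bar post, and set it gently, the right way up, on the grey base, one arm over each steel ball, pressing it down until the three spring plungers snap over its arm ends and pull it fully home on the balls. Then let go. Leave the similar plate with the blue round post where it stands.

Things in the scene. Friction and masses are not known exactly. Their poses are not given: they have to be found in the camera images.
- cup_chuck_grip (a point): centre of the loose cup chuck's orange bar post, 44 mm long (own x), 20 wide (own y, grip across it); 41 mm above the underside, 22 above the plate's flat top, 23 below the post's top. z up. Aluminium plate, 19 mm thick, 0.34 to 0.48 kg, flat on the worktop at first; three like arms, 35 mm wide, 71 mm long from the axis, at 0, 120, 240 degrees from own x, a V-groove under each.
- base_home (a point): point fixed to the grey base: where cup_chuck_grip is when the plate is home, on the base's axis, 55 mm above the worktop. z up. The grooves and plungers guide the plate from up to 7 mm or 9 degrees off. The plungers resist from about 11 mm above home; pressing down lightly (up to 15 N) gets past them 5 mm above home, then they pull the plate down.
- locator_base: grey base, fixed to the worktop, origin at its underside's centre, z up: 10 mm thick, three legs, 30 mm wide, 92 mm long from the axis, at 0, 120, 240 degrees from own x; each has an 18 mm steel ball 40 mm out (top at 24 mm) and at its end a 40 mm high block with a brass spring plunger pointing inward. Plate arms go over the legs, any arm on any leg (yaw equal modulo 120 degrees).
- bowl_chuck_grip (a point): centre of the blue round post (28 mm in diameter) of the other loose three-armed plate, otherwise like the orange one, 41 mm above its underside; not to be moved. The two plates may stand in either of two places.
There are look-alikes about, which are no part of the job. What is shaped like the part that bears cup_chuck_grip but yellow is not meant.

How it is judged (in metres and radians):
On the way:
1. the orange-post plate is lifted clear of the worktop (height (world z) of cup_chuck_grip above 0.07 m), for 0.1 s.
At the end, for the whole second after the job is handed in: The orange-post plate sits at rest and level (within 2.3 degrees) on the three balls, its post centre within 4 mm sideways and 2 mm in height of the home point, so that all three plungers have snapped over its arm ends (horizontal distance between cup_chuck_grip and base_home below 0.004 m and z of cup_chuck_grip in the frame of base_home between -0.003 and 0.002 m and angle between cup_chuck_grip's own z axis and vertical below 0.04 rad and linear speed of cup_chuck below 0.01 m/s); the robot touches nothing.
It fails at once if the blue-post plate is moved more than 30 mm (distance of bowl_chuck_grip from where it was at the start of the episode above 0.03 m).
It fails at once if the orange-post plate is dropped or slammed onto the base (over 0.6 m/s within 50 mm of home) (distance between cup_chuck_grip and base_home below 0.05 m and linear speed of cup_chuck above 0.6 m/s).
It also fails if it takes over 32 s, if anything falls off the work surface, if the arm or the gripper's body presses on something with over 40 N, if the wrist force passes 120 N, or if a joint passes its speed limit or range.

## Working session

There is one attempt and no reset: what is moved stays moved. The work goes in short steps, Python scripts to look and compute and a tool call to move; the robot and the scene stay as the last step left them, time stands still between calls to the robot, and variables do not carry over. Pictures are saved under pics/ and viewed, and the job is handed in when it is done.

Besides the shell and the picture viewer there is one more tool, called after "Request:" as name(argument=value, ...) on one line, values as JSON. servo_tool: Moves the arm, as the interface text tells. Its arguments: {"type":"object","properties":{"plan":{"type":"array","items":{"type":"array","items":{"type":"array","items":{"type":"number"}}}}},"required":["plan"]}

```bash
ls; mkdir -p pics
python3 - <<'E'
from workcell import ctrl
import cv2, numpy as np
o=ctrl.get_obs(); print({k:np.round(v,3).tolist() for k,v in o.items()})
for n in ["scene","top","wrist"]:
    im=ctrl.get_image(n); cv2.imwrite(f"pics/{n}0.png",im[:,:,::-1]); c=ctrl.calibration(n); print(n,{k:(np.round(v,3).tolist() if not isinstance(v,str) else v) for k,v in c.items()})
E
```

```text
pics
{'t': 0.0, 'qpos': [-1.315, 0.424, 1.631, 0.0, 1.089, -0.019], 'qvel': [0.003, -0.002, 0.0, -0.001, -0.002, 0.001], 'joint_torque': [-0.003, -54.463, -27.366, 0.064, 0.023, -0.0], 'ee_pos': [169.476, -601.037, 235.922], 'orientation': [1.005, 1.328, -1.004], 'ft_force': [-0.333, 0.804, -0.081], 'moment': [-0.05, 0.035, 0.012], 'width': 87.826}
scene {'K': [[383.755, 0.0, 276.352], [0.0, 383.755, 205.856], [0.0, 0.0, 1.0]], 'view': [[0.76, -0.65, 0.008, -511.056], [0.323, 0.388, 0.863, -104.663], [-0.564, -0.653, 0.505, -881.574], [0.0, 0.0, 0.0, 1.0]]}
top {'K': [[494.358, 0.0, 280.839], [0.0, 494.358, 215.824], [0.0, 0.0, 1.0]], 'view': [[-0.008, -1.0, 0.003, -262.978], [0.999, -0.008, 0.053, -473.954], [-0.053, 0.003, 0.999, -1257.2], [0.0, 0.0, 0.0, 1.0]]}
wrist {'K': [[322.825, 0.0, 278.675], [0.0, 322.825, 214.627], [0.0, 0.0, 1.0]], 'view': [[0.273, -0.962, -0.001, -625.319], [0.919, 0.261, -0.296, 37.953], [0.284, 0.08, 0.955, -390.888], [0.0, 0.0, 0.0, 1.0]]}
```

View pics/scene0.png

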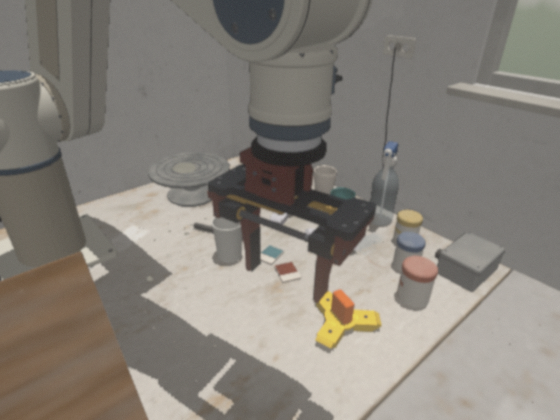

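View pics/top0.png

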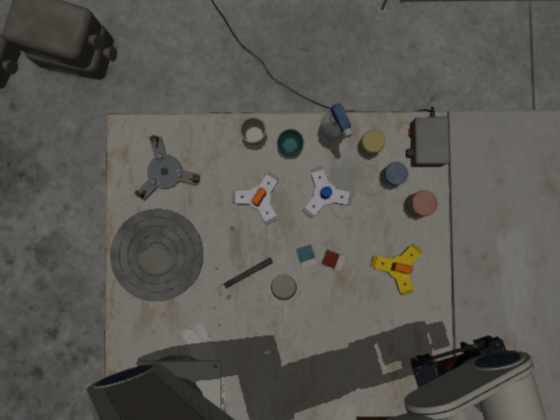

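View pics/wrist0.png

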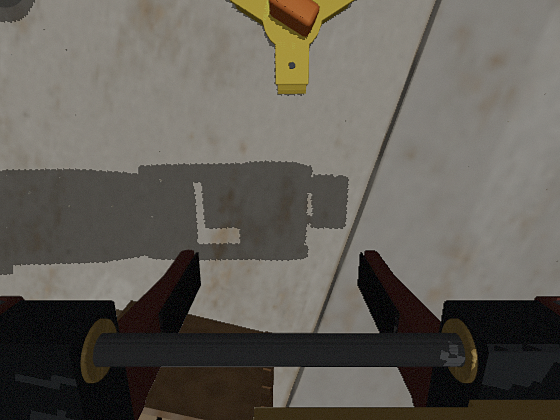

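Candidates in the top view are an aluminium plate with an orange bar at (259,197), an aluminium plate with a blue post at (326,193), and a yellow plate with an orange bar at (402,268). By the description I choose (259,197). The base is at (165,172). Next, a close crop to check.

Run:
```python
import cv2
im=cv2.imread("pics/top0.png")
a=cv2.resize(im[160:235,220:295],(600,600),interpolation=cv2.INTER_CUBIC)
cv2.imwrite("pics/cA.png",a)
a=cv2.resize(im[125:210,125:210],(595,595),interpolation=cv2.INTER_CUBIC)
cv2.imwrite("pics/cB.png",a)
```

```text
(no output)
```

View pics/cA.png

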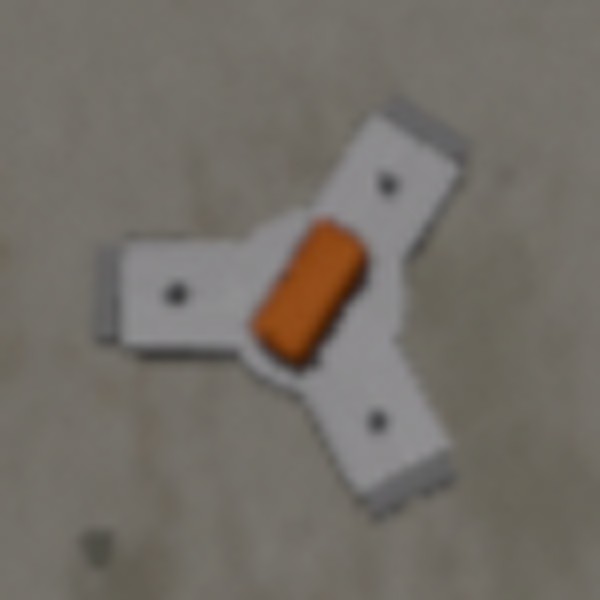

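View pics/cB.png

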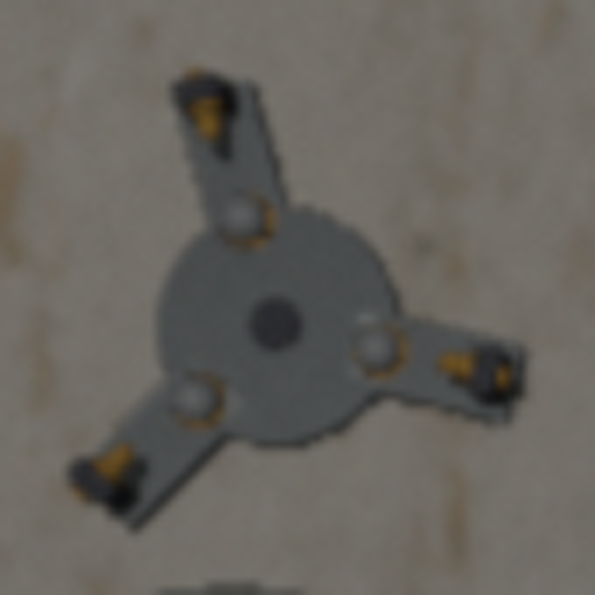

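Orange bar on an aluminium plate, with hole marks at crop (388,184), (176,294) and (377,421). The base's balls are at crop (247,215), (380,346) and (197,398), and its centre is at (275,325).

```bash
cat > h.py <<'E'
from workcell import ctrl
import cv2, numpy as np
from scipy.spatial.transform import Rotation as R
def ray(c,uv,z):
    K=np.array(c["K"]);V=np.array(c["view"])
    d=np.linalg.inv(K)@np.array([uv[0],uv[1],1]); d=np.array([d[0],-d[1],-d[2]])
    C=-V[:3,:3].T@V[:3,3]; d=V[:3,:3].T@d
    return C+d*(z-C[2])/d[2]
def proj(c,p):
    K=np.array(c["K"]);V=np.array(c["view"])
    q=V[:3,:3]@np.asarray(p)+V[:3,3]; q=np.array([q[0],-q[1],-q[2]]); q=K@q; return q[:2]/q[2]
E
python3 - <<'E'
from h import *
c=ctrl.calibration("top")
print(c.keys())
def A(p,s,ox,oy): return (ox+(p[0]+.5)/s-.5, oy+(p[1]+.5)/s-.5)
def yaw(P):
    C=P.mean(0); a=np.degrees(np.arctan2(*(P-C)[:,1::-1].T)); return C,a,a%120,np.linalg.norm(P-C,axis=1)
P=np.array([ray(c,A(p,8,220,160),19)[:2] for p in [(388,184),(176,294),(377,421)]]); print("plate",yaw(P))
print("post",ray(c,A((311,292),8,220,160),64), ray(c,A((338,243),8,220,160),64)-ray(c,A((281,343),8,220,160),64))
P=np.array([ray(c,A(p,7,125,125),15)[:2] for p in [(247,215),(380,346),(197,398)]]); print("base",yaw(P))
print(ray(c,A((275,325),7,125,125),10))
P=np.array([ray(c,(p[0],p[1]),0)[:2] for p in [(326,193)]]);print(P)
o=ctrl.get_obs(); print(R.from_rotvec(o["orientation"]).as_matrix().round(3))
E
```

```text
dict_keys(['K', 'view'])
plate (array([ 520.21809177, -210.631842  ]), array([ -33.02640175,   87.23618502, -152.90145264]), array([86.97359825, 87.23618502, 87.09854736]), array([44.1188268 , 44.11321601, 43.94080962]))
post [ 518.45315768 -211.68399118   64.        ] [ 30.84715378 -17.77478702   0.        ]
base (array([591.71552281,  33.67860668]), array([  14.92711036, -104.5783277 ,  135.38362485]), array([14.92711036, 15.4216723 , 15.38362485]), array([40.2187118 , 40.04778813, 40.43315299]))
[590.43576726  34.7205431   10.        ]
[[ 531.03258341 -384.80648615]]
[[-0.     0.962  0.271]
 [ 0.001  0.271 -0.962]
 [-1.     0.    -0.001]]
```

```bash
cat >> h.py <<'E'
def goto(p,zang,ref=None):
    o=ctrl.get_obs(); Rm=R.from_rotvec(o["orientation"]).as_matrix(); a=np.radians(zang)
    x=np.array([0,0,-1.]);z=np.array([np.cos(a),np.sin(a),0]);y=np.cross(z,x)
    T=np.stack([x,y,z],1)
    d=Rm.T@(np.array(p)-o["ee_pos"])/10; r=R.from_matrix(Rm.T@T).as_rotvec()
    print("t",o["t"],"pos",np.round(o["ee_pos"],1),"zang",np.degrees(np.arctan2(Rm[1,2],Rm[0,2])).round(2),"tilt",Rm[2].round(4),"ft",np.round(o["ft_force"],1),"w",o["width"],"\nrow",d.round(2),r.round(4))
E
python3 -c "
from h import *
goto([520,-211,150],-123)"
```

```text
t 0.15 pos [ 169.5 -601.1  236.1] zang -74.25 tilt [-1.      0.     -0.0012] ft [ 0.   0.6 -1. ] w 87.84719648410042 
row [  8.64  44.32 -28.03] [ 8.508e-01 -1.100e-03  5.000e-04]
```

Request:
servo_tool(plan=[[[0.6,3.4,-2.2,0.11,0,0,8.7],[1.3,6.8,-4.3,0.22,0,0,8.7],[1.9,10.2,-6.5,0.33,0,0,8.7],[2.6,13.6,-8.6,0.44,0,0,8.7],[3.2,17,-10.8,0.55,0,0,8.7],[3.9,20.4,-12.9,0.66,0,0,8.7],[4.5,23.8,-15.1,0.75,0,0,8.7],[5.2,27.2,-17.2,0.85,0,0,8.7]]])

```text
t: 0.82
ee_pos: [385.6, -360.4, 184.5]
orientation: [1.622, 0.877, -1.622]
ft_force: [-0.2, -0.2, -0.4]
width: 86.8
```

```bash
python3 -c "
from h import *
goto([520,-211,150],-123)"
```

```text
t 0.8167 pos [ 385.6 -360.4  184.5] zang -123.23 tilt [-1.  0. -0.] ft [-0.2 -0.2 -0.4] w 86.83767256670512 
row [  3.45   3.05 -19.86] [-0.004 -0.    -0.   ]
```

Request:
servo_tool(plan=[[[0.7,0.6,-4,0,0,0,8.7],[1.4,1.2,-8,0,0,0,8.7],[2.1,1.8,-12,0,0,0,8.7],[2.8,2.4,-16,0,0,0,8.7],[3.45,3.05,-19.8,0,0,0,8.7],[3.45,3.05,-19.8,0,0,0,8.7],[3.45,3.05,-19.8,0,0,0,8.7]]])

```text
t: 1.4
ee_pos: [518.8, -210.9, 149.5]
orientation: [1.616, 0.883, -1.617]
ft_force: [0.3, -0.1, -0.1]
width: 87.0
```

```bash
python3 -c "
from h import *
goto([520,-211,42],-123)
c=ctrl.calibration('wrist')
im=ctrl.get_image('wrist'); cv2.imwrite('pics/w1.png',im[:,:,::-1])
im=ctrl.get_image('scene'); cv2.imwrite('pics/s1.png',im[:,:,::-1])
print(proj(c,[519.5,-211,64]),proj(c,[519.5,-211,19]))
np.savez('w1.npz',**c)
"
```

```text
t 1.4 pos [ 518.8 -210.9  149.5] zang -122.73 tilt [-1.0e+00 -1.1e-03  3.0e-04] ft [ 0.3 -0.1 -0.1] w 87.03407269699704 
row [10.75  0.12 -0.06] [0.0046 0.0003 0.0011]
[276.58844456 225.04674424] [276.80295571 208.68856011]
```

View pics/w1.png

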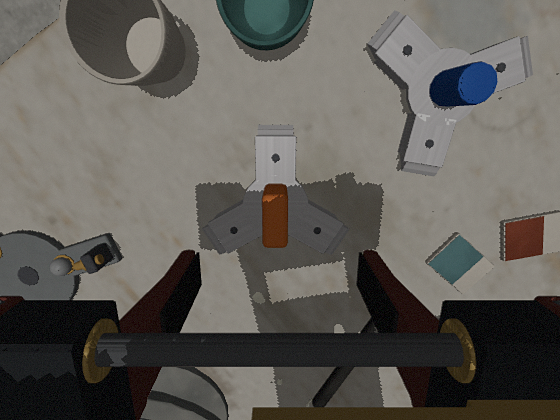

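View pics/s1.png

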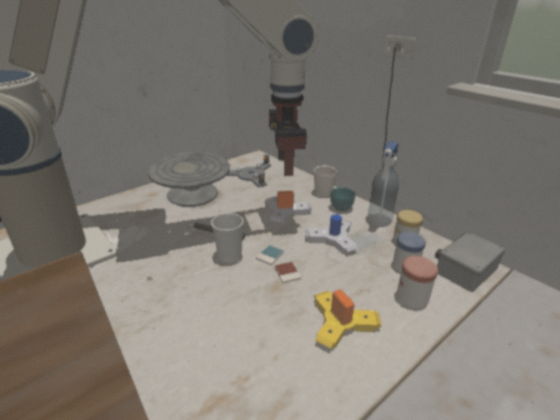

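The wrist view shows the orange post between the jaws, with its top face about columns 262–288. The plate's holes are at (275,157), (234,230) and (317,230). I'll use those to refine the pose.

```bash
python3 -c "
from h import *
c=dict(np.load('w1.npz'))
P=np.array([ray(c,p,19)[:2] for p in [(275.5,157.5),(234,230),(317,230)]]);C=P.mean(0)
print(C,np.linalg.norm(P-C,axis=1),np.degrees(np.arctan2((P-C)[:,1],(P-C)[:,0]))%120)
print(ray(c,(275,223),64))
im=cv2.imread('pics/w1.png'); cv2.imwrite('pics/w1c.png',cv2.resize(im[110:260,190:360],None,fx=4,fy=4,interpolation=cv2.INTER_CUBIC)[:600])
"
```

```text
[ 521.51645033 -210.91433744] [43.97984123 43.98542728 43.90650326] [87.2282542  87.34273921 87.29181325]
[ 521.54454086 -210.87210501   64.        ]
```

View pics/w1c.png

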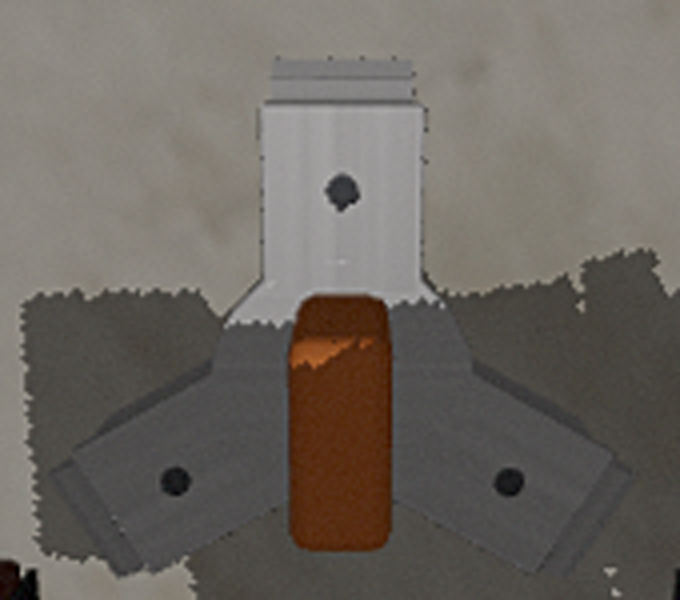

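Request:
servo_tool(plan=[[[3,0.18,-0.1,0,0,0,8.7],[6,0.18,-0.1,0,0,0,8.7],[8.5,0.18,-0.1,0,0,0,8.7],[10,0.18,-0.1,0,0,0,8.7],[10.75,0.18,-0.1,0,0,0,8.7],[10.75,0.18,-0.1,0,0,0,8.7],[10.75,0.18,-0.1,0,0,0,8.7]]])

```text
t: 2.08
ee_pos: [519.8, -213.8, 43.2]
orientation: [1.62, 0.879, -1.62]
ft_force: [0.8, 0.9, 0.5]
width: 86.7
```

```bash
python3 -c "
from h import *
goto([521,-211,42],-122.75)
im=ctrl.get_image('wrist'); cv2.imwrite('pics/w2.png',im[:,:,::-1])
"
```

```text
t 2.0833 pos [ 519.8 -213.8   43.2] zang -123.05 tilt [-1.e+00  2.e-04 -0.e+00] ft [0.8 0.9 0.5] w 86.73453737560878 
row [ 0.12 -0.05 -0.29] [-0.0052 -0.     -0.0002]
```

View pics/w2.png

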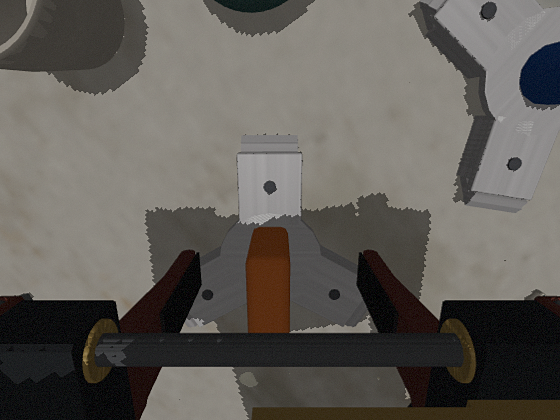

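Request:
servo_tool(plan=[[[0.1,-0.1,-0.35,0,0,0,8.7],[0.1,-0.1,-0.35,0,0,0,8.7],[0.1,-0.1,-0.35,0,0,0,8.7]]])

```text
t: 2.38
ee_pos: [521.7, -209.3, 42.5]
orientation: [1.619, 0.879, -1.618]
ft_force: [-0.0, 0.9, -0.3]
width: 87.4
```

```bash
python3 -c "
from h import *
goto([521,-211,42],-122.75)
im=ctrl.get_image('wrist'); cv2.imwrite('pics/w3.png',im[200:,100:460,::-1])
"
```

```text
t 2.3833 pos [ 521.7 -209.3   42.5] zang -122.94 tilt [-1.0e+00  1.4e-03 -3.0e-04] ft [-0.   0.9 -0.3] w 87.4098211827392 
row [0.05 0.03 0.18] [-0.0033 -0.0003 -0.0014]
```

View pics/w3.png

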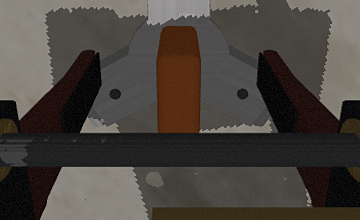

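The post is centred between the jaws now (crop column 179 against 178). Closing.

Request:
servo_tool(plan=[[[0,0,0,0,0,0,1],[0,0,0,0,0,0,1],[0,0,0,0,0,0,1],[0,0,0,0,0,0,1],[0,0,0,0,0,0,1],[0,0,0,0,0,0,1],[0,0,0,0,0,0,1],[0,0,0,0,0,0,1]]])

```text
t: 3.1
ee_pos: [521.2, -209.3, 41.6]
orientation: [1.619, 0.88, -1.619]
ft_force: [-0.3, -0.0, 0.4]
width: 37.3
```

```bash
python3 -c "
from h import *
goto([521,-211,42],-122.75)
for i in range(3): print(np.round(ctrl.get_obs()['ee_pos'],2))
"
```

```text
t 3.1 pos [ 521.2 -209.3   41.6] zang -122.96 tilt [-1.e+00 -1.e-04  0.e+00] ft [-0.3 -0.   0.4] w 37.31437638771063 
row [-0.04  0.08  0.15] [-0.0036  0.      0.0001]
[ 521.15 -209.3    41.63]
[ 521.15 -209.3    41.63]
[ 521.15 -209.3    41.63]
```

Fingers are still closing; continue.

Request:
servo_tool(plan=[[[0,0,0,0,0,0,1],[0,0,0,0,0,0,1],[0,0,0,0,0,0,1],[0,0,0,0,0,0,1],[0,0,0,0,0,0,1],[0,0,0,0,0,0,1]]])

```text
t: 3.6
ee_pos: [521.2, -209.3, 41.7]
orientation: [1.619, 0.88, -1.619]
ft_force: [0.8, 0.1, -0.7]
width: 19.9
```

Request:
servo_tool(plan=[[[-0.7,0,0,0,0,0,1],[-2,0,0,0,0,0,1],[-4,0,0,0,0,0,1],[-6.5,0,0,0,0,0,1],[-9,0,0,0,0,0,1],[-11,0,0,0,0,0,1],[-11,0,0,0,0,0,1],[-11,0,0,0,0,0,1]]])

```text
t: 4.27
ee_pos: [521.7, -209.5, 153.0]
orientation: [1.62, 0.877, -1.617]
ft_force: [-1.1, -0.2, -4.9]
width: 19.7
```

```bash
python3 -c "
from h import *
goto([591.5,34,150],-75)
c=ctrl.calibration('wrist')
im=ctrl.get_image('wrist'); cv2.imwrite('pics/w4.png',im[:,:,::-1]); np.savez('w4.npz',**c)
im=ctrl.get_image('scene'); cv2.imwrite('pics/s4.png',im[:,:,::-1])
"
```

```text
t 4.2667 pos [ 521.7 -209.5  153. ] zang -122.96 tilt [-1.0e+00  2.8e-03 -5.0e-04] ft [-1.1 -0.2 -4.9] w 19.686461969575372 
row [  0.3   -7.39 -24.23] [-8.37e-01  7.00e-04 -2.80e-03]
```

View pics/w4.png

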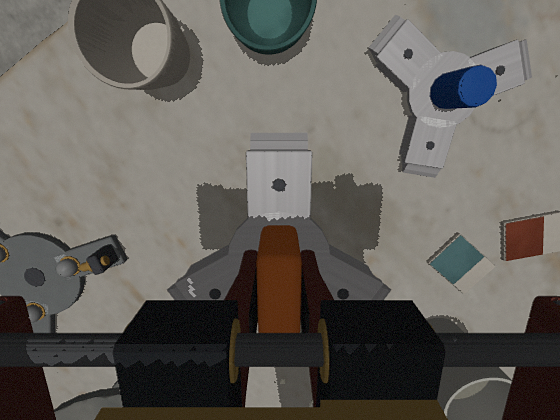

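View pics/s4.png

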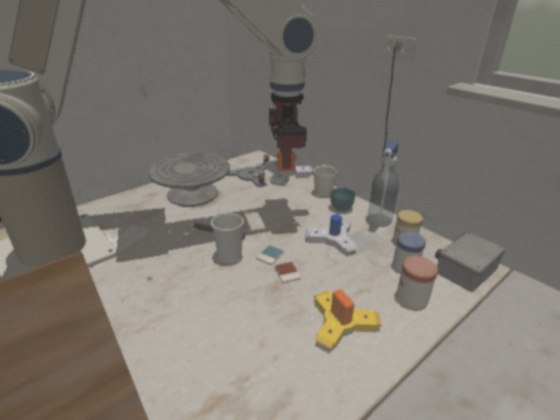

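```bash
python3 -c "
from h import *
c=dict(np.load('w4.npz')); o=ctrl.get_obs(); T=R.from_rotvec(o['orientation']).as_matrix(); print(o['ee_pos'])
P=np.array([ray(c,p,130.5) for p in [(279,185),(215,294),(343,294)]]);C=P.mean(0)
print(C,np.linalg.norm(P-C,axis=1),np.degrees(np.arctan2((P-C)[:,1],(P-C)[:,0]))%120)
print('tool frame',T.T@(C-o['ee_pos']))
"
```

```text
[ 520.24368991 -208.91076513  150.80476077]
[ 521.79723238 -211.23187978  130.5       ] [44.23589104 44.21182572 44.25526204] [87.1893581  87.14237959 87.13889287]
tool frame [20.30069831  2.60072044  1.09648472]
```

Request:
servo_tool(plan=[[[0,-0.8,-3,-0.09,0,0,1],[0,-1.7,-6,-0.2,0,0,1],[0,-2.7,-9,-0.31,0,0,1],[0,-3.7,-12,-0.42,0,0,1],[0,-4.7,-15,-0.53,0,0,1],[0,-5.7,-18,-0.64,0,0,1],[0,-6.7,-21,-0.75,0,0,1],[0,-7.4,-24,-0.84,0,0,1]]])

```text
t: 5.03
ee_pos: [588.1, 34.0, 149.5]
orientation: [1.006, 1.329, -1.01]
ft_force: [-0.2, -0.4, -4.5]
width: 20.2
```

Request:
servo_tool(plan=[[[0,0,0,0,0,0,1],[0,0,0,0,0,0,1],[0,0,0,0,0,0,1],[0,0,0,0,0,0,1]]])

```text
t: 5.37
ee_pos: [588.6, 31.4, 150.6]
orientation: [1.012, 1.324, -1.015]
ft_force: [-0.4, 0.2, -4.0]
width: 19.5
```

```bash
python3 -c "
from h import *
c=ctrl.calibration('wrist')
o=ctrl.get_obs();print(o['ee_pos'])
im=ctrl.get_image('wrist'); cv2.imwrite('pics/w5.png',im[:,:,::-1]); np.savez('w5.npz',**c)
im=ctrl.get_image('top'); cv2.imwrite('pics/t5.png',cv2.resize(im[110:230,100:260,::-1],None,fx=5,fy=5,interpolation=cv2.INTER_CUBIC))
im=ctrl.get_image('scene'); cv2.imwrite('pics/s5.png',cv2.resize(im[80:230,180:380,::-1],None,fx=4,fy=4,interpolation=cv2.INTER_CUBIC))
goto([590,33.7,150],-74.8)
"
```

```text
[588.60038711  31.44676421 150.57552469]
t 5.5167 pos [589.2  31.3 151.4] zang -74.93 tilt [-1.e+00 -7.e-04 -1.e-04] ft [-0.6 -0.7 -4.2] w 20.005269629484793 
row [ 0.14  0.14 -0.21] [-0.0024 -0.0001  0.0007]
```

View pics/w5.png

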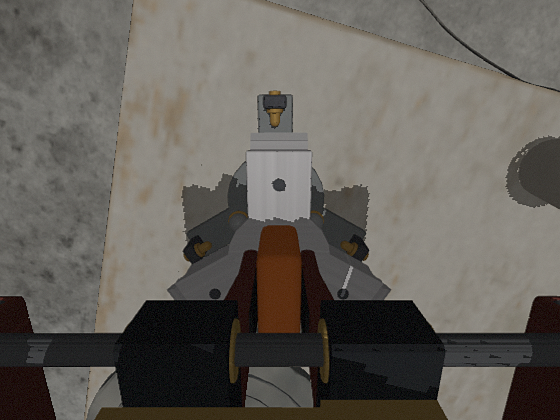

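View pics/t5.png

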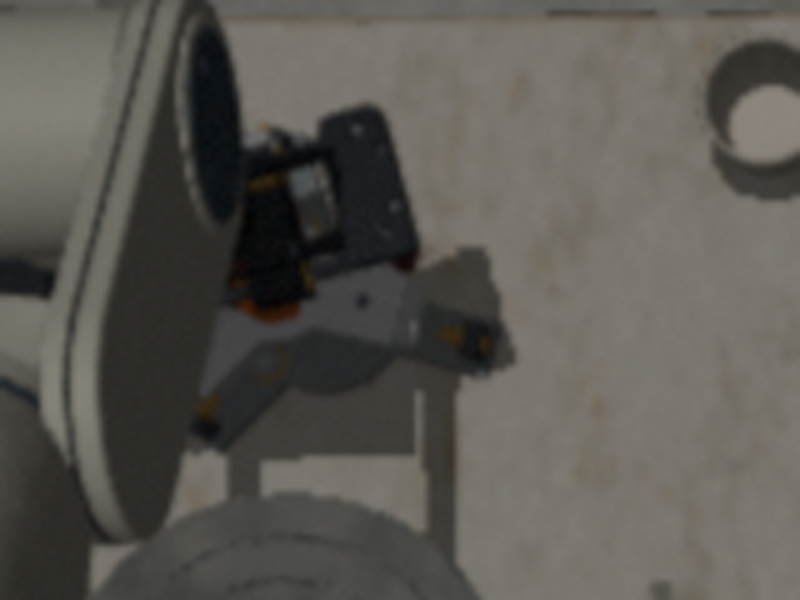

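View pics/s5.png

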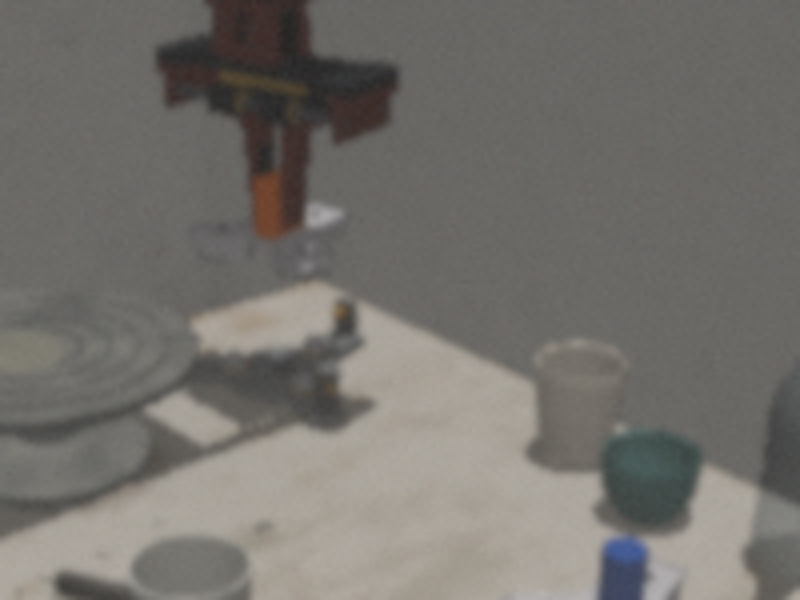

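```bash
python3 -c "
import cv2
im=cv2.imread('pics/w5.png'); cv2.imwrite('pics/w5c.png',cv2.resize(im[80:280,170:390],None,fx=3.5,fy=3,interpolation=cv2.INTER_CUBIC))
"
```

```text
(no output)
```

View pics/w5c.png

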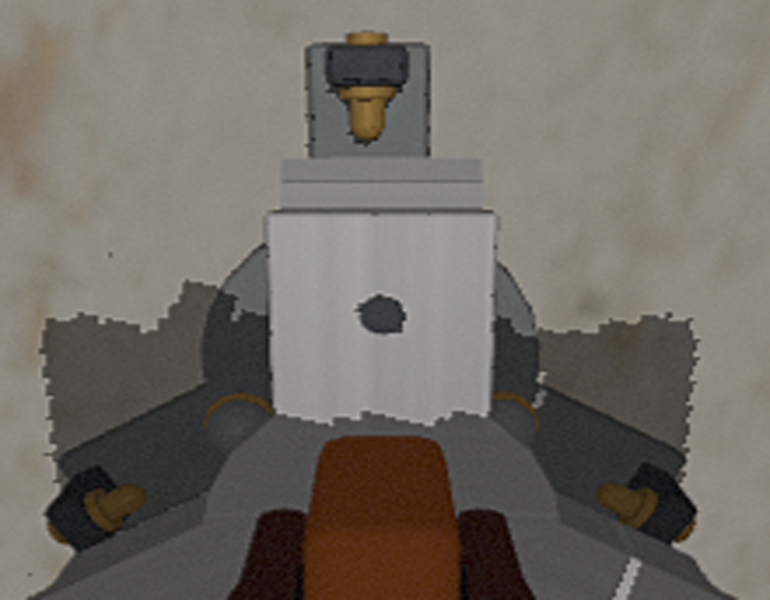

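```bash
python3 -c "
from h import *
c=dict(np.load('w5.npz'))
def f(p): return (170+(p[0]+.5)/3.5-.5,80+(p[1]+.5)/3-.5)
P=np.array([ray(c,f(p),40) for p in [(367,62),(83,507),(664,507)]]);C=P.mean(0)
print(C,np.linalg.norm(P-C,axis=1),np.degrees(np.arctan2((P-C)[:,1],(P-C)[:,0]))%120)
H=np.array([ray(c,p,128.5) for p in [(279,185),(215,294),(343,294)]]);C=H.mean(0)
print(C,np.linalg.norm(H-C,axis=1),np.degrees(np.arctan2((H-C)[:,1],(H-C)[:,0]))%120)
"
```

```text
[597.67642352  35.45278615  40.        ] [80.93380449 82.26079771 82.9346949 ] [15.74597206 14.66503292 15.99510475]
[589.1762306   30.49120632 128.5       ] [44.22966732 44.17571034 44.19335554] [15.22294445 15.23695034 15.16936106]
```

```bash
python3 -c "
from h import *
c=dict(np.load('w5.npz'))
def f(p): return (170+(p[0]+.5)/3.5-.5,80+(p[1]+.5)/3-.5)
B=[ray(c,f(p),15) for p in [(238,422),(512,422)]]
print(B, np.linalg.norm(B[0]-B[1]))
def g(q): return ((q[0]-170+.5)*3.5-.5,(q[1]-80+.5)*3-.5)
for C in ([591.5,34],[594,35]):
  for a in (15.2,135.2,-104.8):
    u=np.array([np.cos(np.radians(a)),np.sin(np.radians(a))])
    print(C,a,'ball',np.round(g(proj(c,[*(C+40*u),15]))),'block bottom end r92',np.round(g(proj(c,[*(C+92*u),10]))),'blocktop r92,80',np.round(g(proj(c,[*(C+92*u),40]))),np.round(g(proj(c,[*(C+80*u),40]))))
"
```

```text
[array([566.29116303,  63.78213433,  15.        ]), array([585.28222694,  -6.11669091,  15.        ])] 72.43277074921014
[591.5, 34] 15.2 ball [371. 238.] block bottom end r92 [371.  48.] blocktop r92,80 [369.  42.] [370.  92.]
[591.5, 34] 135.2 ball [241. 433.] block bottom end r92 [ 84. 504.] blocktop r92,80 [ 54. 544.] [ 93. 526.]
[591.5, 34] -104.8 ball [502. 433.] block bottom end r92 [660. 504.] blocktop r92,80 [689. 544.] [649. 526.]
[594, 35] 15.2 ball [370. 228.] block bottom end r92 [369.  38.] blocktop r92,80 [368.  31.] [368.  81.]
[594, 35] 135.2 ball [240. 424.] block bottom end r92 [ 82. 496.] blocktop r92,80 [ 52. 536.] [ 91. 517.]
[594, 35] -104.8 ball [501. 424.] block bottom end r92 [660. 496.] blocktop r92,80 [688. 536.] [648. 517.]
```

Request:
servo_tool(plan=[[[0,0.36,-0.27,0,0,0,1],[2,0.36,-0.27,0,0,0,1],[4.5,0.36,-0.27,0,0,0,1],[6.5,0.36,-0.27,0,0,0,1],[7.6,0.36,-0.27,0,0,0,1],[7.6,0.36,-0.27,0,0,0,1],[7.6,0.36,-0.27,0,0,0,1],[7.6,0.36,-0.27,0,0,0,1]]])

```text
t: 6.18
ee_pos: [593.4, 35.9, 76.7]
orientation: [1.013, 1.321, -1.011]
ft_force: [0.1, 0.6, -2.6]
width: 20.1
```

```bash
python3 -c "
from h import *
c=ctrl.calibration('wrist')
o=ctrl.get_obs();print(o['ee_pos'])
im=ctrl.get_image('wrist'); cv2.imwrite('pics/w6.png',cv2.resize(im[80:280,170:390,::-1],None,fx=3.5,fy=3,interpolation=cv2.INTER_CUBIC)); np.savez('w6.npz',**c)
im=ctrl.get_image('scene'); cv2.imwrite('pics/s6.png',cv2.resize(im[100:200,200:330,::-1],None,fx=6,fy=6,interpolation=cv2.INTER_CUBIC))
goto([591,34.5,72],-74.8)
def g(q): return ((q[0]-170+.5)*3.5-.5,(q[1]-80+.5)*3-.5)
C=np.array([592.3,34.3])
for a in (15.2,135.2,-104.8):
    u=np.array([np.cos(np.radians(a)),np.sin(np.radians(a))])
    print(a,'leg end',np.round(g(proj(c,[*(C+92*u),10]))),'arm end',np.round(g(proj(c,[*(C+71*u),19+30]))))
"
```

```text
[593.38943529  35.87006301  76.74816408]
t 6.2833 pos [593.5  35.9  77.1] zang -74.83 tilt [-1.0e+00  2.4e-03  5.0e-04] ft [ 1.1  0.  -4. ] w 19.78965823411944 
row [ 0.51 -0.28  0.07] [-0.0006  0.0005 -0.0024]
15.2 leg end [384.  56.] arm end [384. 171.]
135.2 leg end [ 12. 639.] arm end [ 40. 693.]
-104.8 leg end [753. 640.] arm end [726. 693.]
```

View pics/w6.png

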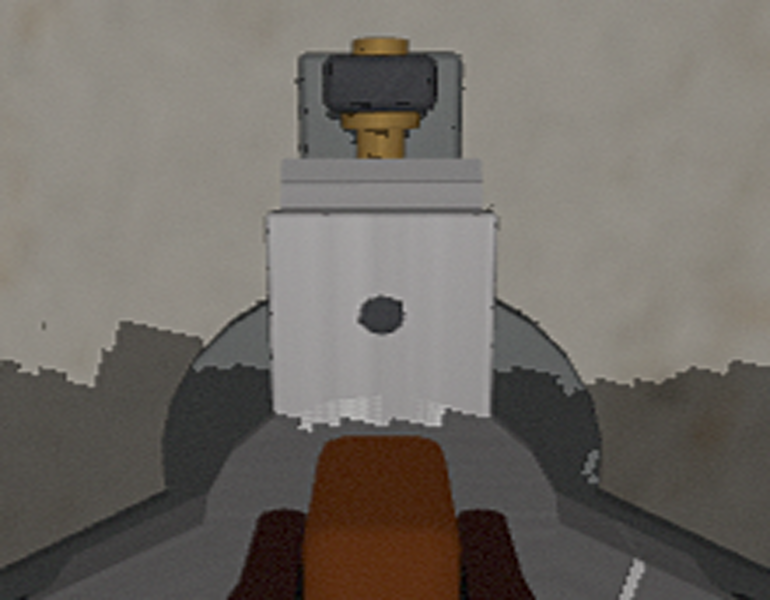

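View pics/s6.png

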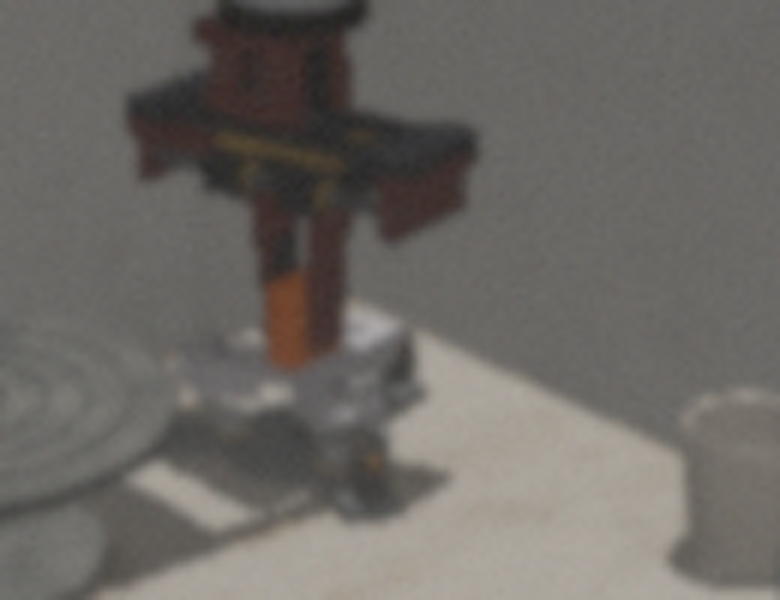

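```bash
python3 -c "
from h import *
c=dict(np.load('w6.npz'))
def f(p): return (170+(p[0]+.5)/3.5-.5,80+(p[1]+.5)/3-.5)
u=np.array([np.cos(np.radians(15.2)),np.sin(np.radians(15.2))])
print(ray(c,f((382,314)),54.3)[:2]-44*u)
print(ray(c,f((382,211)),54.3)[:2]-71*u,'leg',ray(c,f((380,52)),10)[:2]-92*u)
# disc edges: base disc
print(ray(c,f((163,440)),10),ray(c,f((601,440)),10))
"
```

```text
[594.45169261  35.22374895]
[585.95157978  32.94240148] leg [592.86620875  35.17798267]
[587.41320381  78.88279391  10.        ] [610.62881242  -6.20673715  10.        ]
```

Request:
servo_tool(plan=[[[0.3,-0.1,0,0,0,0,1],[0.6,-0.1,0,0,0,0,1],[0.8,-0.1,0,0,0,0,1],[1.0,-0.1,0,0,0,0,1],[1.2,-0.1,0,0,0,0,1],[1.3,-0.1,0,0,0,0,1]]])

```text
t: 6.78
ee_pos: [591.6, 35.6, 62.5]
orientation: [1.012, 1.323, -1.012]
ft_force: [-0.1, -0.9, -2.0]
width: 19.7
```

Request:
servo_tool(plan=[[[0.15,0,0,0,0,0,1],[0.3,0,0,0,0,0,1],[0.4,0,0,0,0,0,1],[0.4,0,0,0,0,0,1]]])

```text
t: 7.12
ee_pos: [590.7, 35.6, 57.9]
orientation: [1.011, 1.324, -1.013]
ft_force: [-0.7, 0.1, -8.1]
width: 19.9
```

```bash
python3 -c "
from h import *
goto([591,34.5,55.6],-74.8)
im=ctrl.get_image('wrist'); cv2.imwrite('pics/w7.png',cv2.resize(im[80:280,170:390,::-1],None,fx=3.5,fy=3,interpolation=cv2.INTER_CUBIC))
goto([591,34.5,55.6],-74.8)
"
```

```text
t 7.1167 pos [590.7  35.6  57.9] zang -74.83 tilt [-1.0e+00 -1.5e-03 -3.0e-04] ft [-0.7  0.1 -8.1] w 19.923746548364775 
row [ 0.23 -0.    0.11] [-0.0005 -0.0003  0.0015]
t 7.1667 pos [590.6  35.6  57.9] zang -74.82 tilt [-1.0e+00 -1.9e-03 -4.0e-04] ft [-0.2 -0.1 -8.1] w 19.65264136787471 
row [0.23 0.01 0.12] [-0.0004 -0.0004  0.0019]
```

View pics/w7.png

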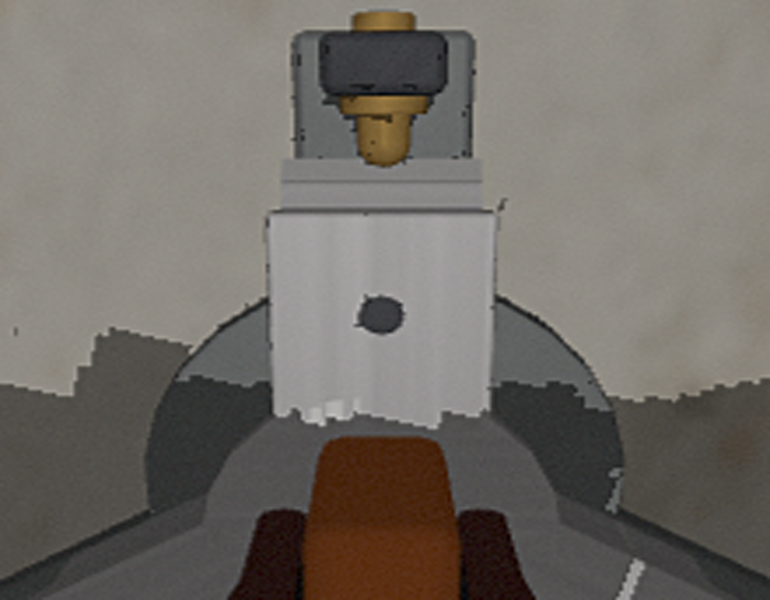

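The front plunger tip is now over the arm end, and the wrist force shows the plungers pulling down. A little further.

Request:
servo_tool(plan=[[[0.12,0,0,0,0,0,1],[0.25,0,0,0,0,0,1],[0.25,0,0,0,0,0,1]]])

```text
t: 7.42
ee_pos: [591.7, 35.6, 56.0]
orientation: [1.012, 1.322, -1.011]
ft_force: [0.7, 0.2, -7.1]
width: 19.9
```

Request:
servo_tool(plan=[[[0.1,0,0,0,0,0,1],[0.15,0,0,0,0,0,1],[0.15,0,0,0,0,0,1]]])

```text
t: 7.67
ee_pos: [592.1, 35.6, 55.4]
orientation: [1.012, 1.322, -1.011]
ft_force: [0.6, -0.2, 1.7]
width: 19.9
```

Request:
servo_tool(plan=[[[0.05,0,0,0,0,0,1],[0.05,0,0,0,0,0,1],[0.05,0,0,0,0,0,1]]])

```text
t: 7.92
ee_pos: [592.1, 35.6, 55.3]
orientation: [1.012, 1.322, -1.011]
ft_force: [-1.6, -1.1, 6.9]
width: 20.2
```

Firmly seated: the force rises with no further travel. Opening, in place; 0.1 mm-scale load only.

Request:
servo_tool(plan=[[[-0.03,0,0,0,0,0,3],[-0.03,0,0,0,0,0,4],[-0.03,0,0,0,0,0,5],[-0.03,0,0,0,0,0,5],[-0.03,0,0,0,0,0,5],[-0.03,0,0,0,0,0,5],[-0.03,0,0,0,0,0,5],[-0.03,0,0,0,0,0,5]]])

```text
t: 8.58
ee_pos: [591.4, 35.6, 54.4]
orientation: [1.012, 1.323, -1.012]
ft_force: [0.1, 0.1, 0.0]
width: 49.6
```

Request:
servo_tool(plan=[[[-2,0,0,0,0,0,5],[-5,0,0,0,0,0,5],[-9,0,0,0,0,0,5],[-13,0,0,0,0,0,5],[-16,0,0,0,0,0,5],[-16,0,0,0,0,0,5]]])

```text
t: 9.08
ee_pos: [595.2, 35.8, 221.4]
orientation: [1.017, 1.314, -1.005]
ft_force: [0.4, 0.4, 0.1]
width: 50.2
```

```bash
python3 -c "
from h import *
c=ctrl.calibration('wrist')
im=ctrl.get_image('wrist'); cv2.imwrite('pics/w8.png',im[:,:,::-1]); np.savez('w8.npz',**c)
im=ctrl.get_image('scene'); cv2.imwrite('pics/s8.png',cv2.resize(im[100:200,200:330,::-1],None,fx=6,fy=6,interpolation=cv2.INTER_CUBIC))
goto([591,34.5,55.6],-74.8)
"
```

```text
t 9.1833 pos [592.1  35.6 215.8] zang -74.83 tilt [-1.0e+00  2.9e-03  7.0e-04] ft [-0.6 -0.7  0.3] w 50.29061571123699 
row [16.02 -0.18  0.07] [-0.0005  0.0007 -0.0029]
```

View pics/w8.png

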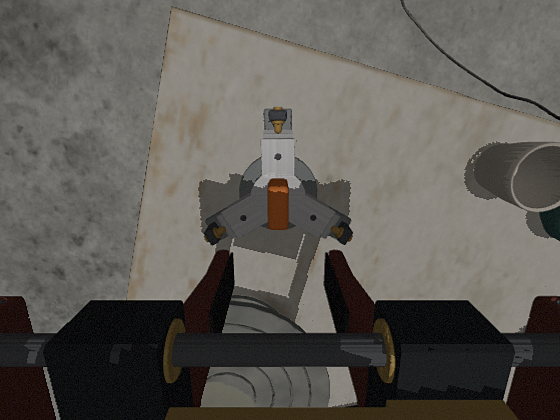

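View pics/s8.png

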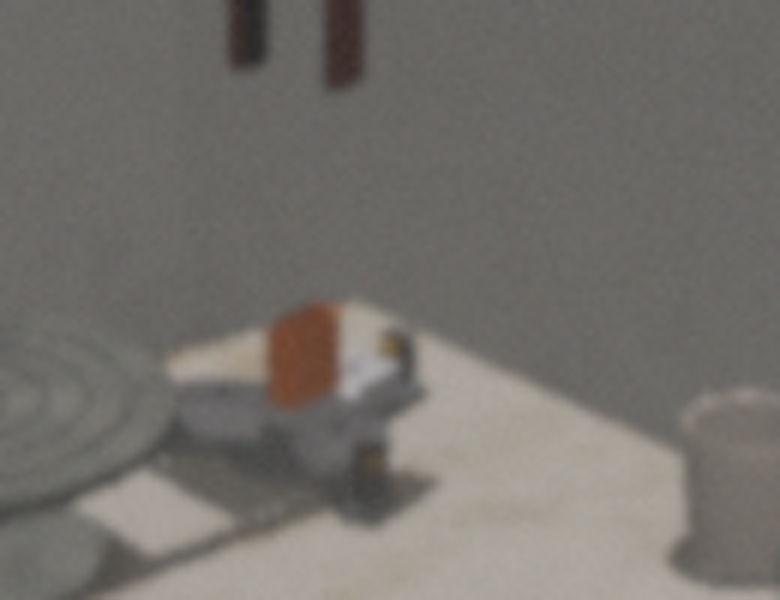

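```bash
python3 -c "
from h import *
im=cv2.imread('pics/w8.png'); cv2.imwrite('pics/w8c.png',cv2.resize(im[95:255,190:365],None,fx=4,fy=3.7,interpolation=cv2.INTER_CUBIC))
c=dict(np.load('w8.npz'))
H=np.array([ray(c,p,33) for p in [(278,156.5),(243,218),(313,218)]]);C=H.mean(0)
print(C,np.linalg.norm(H-C,axis=1))
"
```

```text
[592.39566206  34.29831507  33.        ] [44.41158094 44.24855265 44.268971  ]
```

View pics/w8c.png

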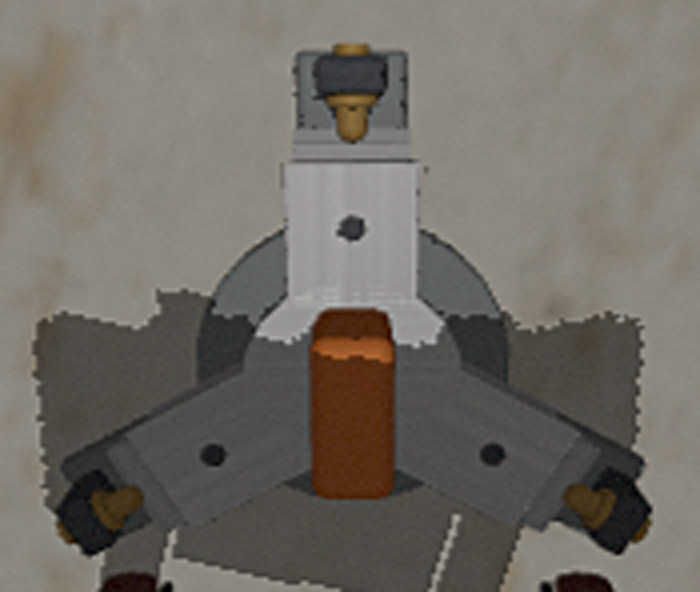

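All three plunger tips, at crop (350,125), (120,500) and (590,500), sit over the arm-end chamfers. The plate is level and the measured centre is (592.4, 34.3). Handing in.

```bash
python3 -c "
from workcell import ctrl
print(ctrl.close_job())"
```

```text
the job is handed in; nothing more can be done
None
```

I gripped the orange-post plate by its bar, lifted it, carried it to the grey base and turned it about 48°. I pressed it down past the plungers onto the balls, let go and backed off upward. I handed it in at about 9.2 s of robot time.

- **Snap and seating:** On the way down the plungers pulled the plate about 4 N beyond its weight. It then stopped firmly at TCP z ≈ 55.4 mm, against 55.6 expected for home. The last wrist picture shows all three plunger tips over the arm ends.
- **Position:** The plate's centre measured (592.4, 34.3) mm. The base's centre measured (591.7, 33.7) from the top camera and about (592.9, 35.2) from the wrist camera, a 1–2 mm disagreement within the calibration error.
- **Level:** The three hole radii on the seated plate came out equal (44.2–44.4 mm), which fits a level plate.
- **Force:** About 0 N at the wrist after release, so the robot was touching nothing.
- **Measurements that disagreed:** A base centre taken from the plunger block tops came out about 6 mm off in x, and one plate centre from the arm's end edge about 7–8 mm off. I used neither, because the features I had marked were unclear.
- **Not checked:** I never sent the gripper near the blue-post plate, but I took no final picture of it.

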